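Lay the turned spindles in their varnishing cradles

ROBOT

A 6-joint arm with a two-finger parallel gripper is mounted at the origin on a cart in front of the work surface, level with it; the furniture and walls round the work are solid. World frame = base frame: x ahead of the robot, y to its left, z up, the work surface at z = 0. Lengths are in m, angles in rad, forces in N, time in s.
With the tool pointing down it reaches from about 0.375 to 0.925 m from the base axis. Payload 5.7 kg.
Tool frame: the origin (TCP) lies at the very end of the fingers, on their centre line; the grasp point (between the pads) lies 19 mm behind it; y points along the fingers, x is the direction in which the jaws open and shut, and the axes are right-handed (so a half turn about y gives the same grasp; the last joint's range is limited). The gripper opens to 85 mm and grips with 20 to 120 N. Pads are 22 mm wide; open, the fingers measure 114 mm over their backs; the gripper's body (76 mm by 85 mm) begins 54 mm behind the grasp point. The pads swing forward as they close: fully open they stand 13 mm farther back than shut.
Start: joints at [1.17, 0.359, 1.51, -0, 1.272, -0.115], TCP at [0.169, 0.576, 0.231] pointing down, gripper open.
Joint ranges: [-2.97, 2.97], [-1.01, 2.36], [0.21, 2.38], [-0.96, 4.11], [0.2, 2.71], [-2.98, 2.98]. Speed limits (rad/s): [2.39, 2.39, 3.14, 3.14, 3.14, 3.14].

INTERFACE

Orientations are given as a rotation vector (axis times angle).
In Python, from plant import ctrl gives the robot as it stands.
- The arm moves only by the tool move_arm, never from a script. Its argument "series" is a list of rows, each a list of 7 numbers: the closure, from 0 (fully open) to 1 (shut), then the shift along the tool's x, y, z in mm, then the turn, a rotation vector about the tool's x, y, z in degrees. In form: [[grip, x, y, z, wx, wy, wz], ...]. A call has 1 to 10 rows; each row shifts and turns the commanded pose from where the row before left it, along the tool's axes as they then stand; what a row does not reach is not made up. A row lasts 1/8 s, in which the tool goes at most 62.5 mm and 10.7 degrees, less where a joint would pass 70% of its speed; a pose out of reach is approached as far as the arm can. A call is refused whole if a number of a shift passes 62.5 or a number of a turn 10.7, either way. A call with a gripper value outside its range is refused whole. The fingers move at their own pace and stop on an object; "newtons" is the grip in N (left out, the last holds). Time passes only in rows, so rows that do not move let the fingers close. It gives the time, the measured TCP pose, the force and the opening at its end, in the units of the state.
- ctrl.sense(): the state, without advancing time (a new reading comes with each control period).
- ctrl.read_camera(name): name is "side" or "top"; returns (picture, depth): 480x640x3 uint8, red, green, blue; 480x640 float32, m along the optical axis (not along the pixel's ray), 0 where there is no reading.
- ctrl.calibration(name): a dict with "mtx" (3x3 intrinsics, pixels), "xyz" and "rotation" of the camera in the world. Camera axes: x right, y up, looking along -z (the intrinsics and any distortion apply to the point x, -y, -z); pixel columns grow to the right and rows downward; lengths in m; the calibration is good to about 2 mm. A picture is of the moment at which its call begins. calibration takes no time and is no camera call.
- ctrl.close_job(): hands the job in, once; it reports no verdict.
The state is a dict: "time_s": time; "q": joint angles; "qd": joint speeds; "tau": joint torques, N m; "ee_pos": TCP position; "orientation": TCP orientation; "wrist_force": force on the tool from outside, world axes, zero at the start; "torque": the same for the moment, N m; "finger_gap": finger opening in m.
Only numpy, scipy, OpenCV 4.12 (cv2) and the standard library are available. Lean on these libraries where they do the work, as an engineer would, in place of code of your own. Each camera call takes 0.05 s, during which the arm holds its last target.

TASK

Get the four turned chair-back spindles (dark bodies, pale tenons) ready for varnishing: lay each one in the green-yoked cradle made for its length, so that it rests level on its two bare tenons, one in each V, and nothing touches the dark part. Leave the plain dowel and the varnish brush where they lie.

Things in the scene. Friction and masses are not known exactly. Their poses are not given: they have to be found in the camera images.
- spindle_short: the shortest of four turned spindles, 88 mm long: dark brown body with a square block (26 x 26 mm, 30 mm long) in the middle, at each end a pale bare round tenon (12 mm thick, 22 mm long); both ends alike. Starts lying on a flat of the block, axis 13 mm up. Origin: middle of the block, on the axis; x runs along the spindle. Grip it by the block, across x.
- spindle_medium: the second shortest of four turned spindles, 116 mm long: dark brown body with a square block (26 x 26 mm, 30 mm long) in the middle, at each end a pale bare round tenon (12 mm thick, 22 mm long); both ends alike. Starts lying on a flat of the block, axis 13 mm up. Origin: middle of the block, on the axis; x runs along the spindle. Grip it by the block, across x.
- spindle_long: the second longest of four turned spindles, 144 mm long: dark brown body with a square block (26 x 26 mm, 30 mm long) in the middle, at each end a pale bare round tenon (12 mm thick, 22 mm long); both ends alike. Starts lying on a flat of the block, axis 13 mm up. Origin: middle of the block, on the axis; x runs along the spindle. Grip it by the block, across x.
- spindle_longest: the longest of four turned spindles, 172 mm long: dark brown body with a square block (26 x 26 mm, 30 mm long) in the middle, at each end a pale bare round tenon (12 mm thick, 22 mm long); both ends alike. Starts lying on a flat of the block, axis 13 mm up. Origin: middle of the block, on the axis; x runs along the spindle. Grip it by the block, across x.
- cradle_short: the cradle for the shortest spindle, fixed to the bench: wooden base 82 x 58 x 12 mm with two green upright yokes, 5 mm thick, 66 mm apart (middle to middle). Each yoke ends in a 90 degree V, 40 mm wide at the mouth, tips 67 mm above the bench; a tenon seated in it has its axis 55 mm above the bench. Origin: centre of the base's underside; x runs from yoke to yoke, z up.
- cradle_medium: the cradle for the second shortest spindle, fixed to the bench: wooden base 110 x 58 x 12 mm with two green upright yokes, 5 mm thick, 94 mm apart (middle to middle). Each yoke ends in a 90 degree V, 40 mm wide at the mouth, tips 67 mm above the bench; a tenon seated in it has its axis 55 mm above the bench. Origin: centre of the base's underside; x runs from yoke to yoke, z up.
- cradle_long: the cradle for the second longest spindle, fixed to the bench: wooden base 138 x 58 x 12 mm with two green upright yokes, 5 mm thick, 122 mm apart (middle to middle). Each yoke ends in a 90 degree V, 40 mm wide at the mouth, tips 67 mm above the bench; a tenon seated in it has its axis 55 mm above the bench. Origin: centre of the base's underside; x runs from yoke to yoke, z up.
- cradle_longest: the cradle for the longest spindle, fixed to the bench: wooden base 166 x 58 x 12 mm with two green upright yokes, 5 mm thick, 150 mm apart (middle to middle). Each yoke ends in a 90 degree V, 40 mm wide at the mouth, tips 67 mm above the bench; a tenon seated in it has its axis 55 mm above the bench. Origin: centre of the base's underside; x runs from yoke to yoke, z up.
- dowel: a plain pale beech dowel, 10 mm thick, 150 mm long, lying on the left bench (10 mm lower) beside the work; not part of the job. Origin: middle of its underside; y runs along it.
- varnish_brush: a flat varnish brush with a dark red handle, 211 mm long, 43 mm wide, 13 mm high, lying beyond the work; not part of the job. Origin: middle of its underside; y runs along it, handle to +y.

How it is judged:
At the end, for the whole second after the job is handed in: Each spindle rests in the cradle of its own length, either way round: middle within 9 mm along, 5 mm across and 3 mm in height of its seat (axis 55 mm above the bench), in line within 0.08 rad, level within 0.04 rad, released and at rest (x of spindle_short in the frame of cradle_short between -0.009 and 0.009 m and y of spindle_short in the frame of cradle_short between -0.005 and 0.005 m and z of spindle_short in the frame of cradle_short between 0.052 and 0.058 m and angle between spindle_short's own x axis and vertical between 1.531 and 1.611 rad and angle between the x axis of spindle_short and the x axis of cradle_short, either way round below 0.08 rad and linear speed of each of spindle_short, spindle_medium, spindle_long, spindle_longest below 0.02 m/s and x of spindle_medium in the frame of cradle_medium between -0.009 and 0.009 m and y of spindle_medium in the frame of cradle_medium between -0.005 and 0.005 m and z of spindle_medium in the frame of cradle_medium between 0.052 and 0.058 m and angle between spindle_medium's own x axis and vertical between 1.531 and 1.611 rad and angle between the x axis of spindle_medium and the x axis of cradle_medium, either way round below 0.08 rad and x of spindle_long in the frame of cradle_long between -0.009 and 0.009 m and y of spindle_long in the frame of cradle_long between -0.005 and 0.005 m and z of spindle_long in the frame of cradle_long between 0.052 and 0.058 m and angle between spindle_long's own x axis and vertical between 1.531 and 1.611 rad and angle between the x axis of spindle_long and the x axis of cradle_long, either way round below 0.08 rad and x of spindle_longest in the frame of cradle_longest between -0.009 and 0.009 m and y of spindle_longest in the frame of cradle_longest between -0.005 and 0.005 m and z of spindle_longest in the frame of cradle_longest between 0.052 and 0.058 m and angle between spindle_longest's own x axis and vertical between 1.531 and 1.611 rad and angle between the x axis of spindle_longest and the x axis of cradle_longest, either way round below 0.08 rad); the robot touches nothing.
It fails at once if the dowel is moved more than 30 mm (distance of dowel from where it was at the start of the episode above 0.03 m).
It fails at once if the varnish brush is moved more than 30 mm (distance of varnish_brush from where it was at the start of the episode above 0.03 m).
It also fails if it takes over 99 s, if anything falls off the work surface, if the arm or the gripper's body presses on something with over 40 N, if the wrist force passes 120 N, or if a joint passes its speed limit or range.

## Working session

There is one attempt and no reset: what is moved stays moved. The work goes in short steps, Python scripts to look and compute and a tool call to move; the robot and the scene stay as the last step left them, time stands still between calls to the robot, and variables do not carry over. Pictures are saved under pics/ and viewed, and the job is handed in when it is done.

Besides the shell and the picture viewer there is one more tool, called after ">>>" in YAML: its name, and indented under it one key for each argument. move_arm: Moves the arm, as the interface text tells. Its arguments: {"type":"object","properties":{"series":{"type":"array","items":{"type":"array","items":{"type":"number"}}},"newtons":{"type":"number"}},"required":["series"]}

```bash
ls; mkdir -p pics
python3 - <<'E'
from plant import ctrl
import cv2,numpy as np
np.set_printoptions(precision=4,suppress=True)
print(ctrl.sense())
for n in("top","side"):
    p,d=ctrl.read_camera(n); np.savez(f"{n}0.npz",p=p,d=d)
    cv2.imwrite(f"pics/{n}0.png",p[:,:,::-1]); print(ctrl.calibration(n))
E
```

```text
pics
{'time_s': 0.0, 'q': array([ 1.1699,  0.3595,  1.5114, -0.    ,  1.2725, -0.1151]), 'qd': array([ 0.0004, -0.    ,  0.0002, -0.0007, -0.0001, -0.0007]), 'tau': array([  0.0025, -52.7616, -27.8629,   0.    ,   0.0128,   0.0001]), 'ee_pos': array([0.1689, 0.575 , 0.2305]), 'orientation': array([-1.3319, -0.995 ,  0.9976]), 'wrist_force': array([ 0.8756, -0.1091,  0.3719]), 'torque': array([-0.0113,  0.0402,  0.0056]), 'finger_gap': 0.08513792821733933}
{'mtx': array([[497.6048,   0.    , 312.0609],
       [  0.    , 497.6048, 235.2685],
       [  0.    ,   0.    ,   1.    ]]), 'xyz': array([0.4173, 0.0765, 1.2585]), 'rotation': array([ 0.1465, -0.1   , -1.576 ])}
{'mtx': array([[598.0836,   0.    , 321.8279],
       [  0.    , 598.0836, 239.4782],
       [  0.    ,   0.    ,   1.    ]]), 'xyz': array([1.0144, 1.029 , 0.6581]), 'rotation': array([0.3121, 1.3585, 2.4062])}
```

View pics/top0.png

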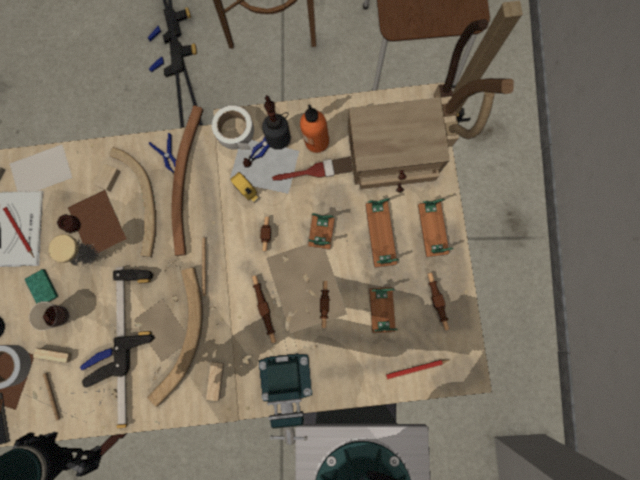

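View pics/side0.png

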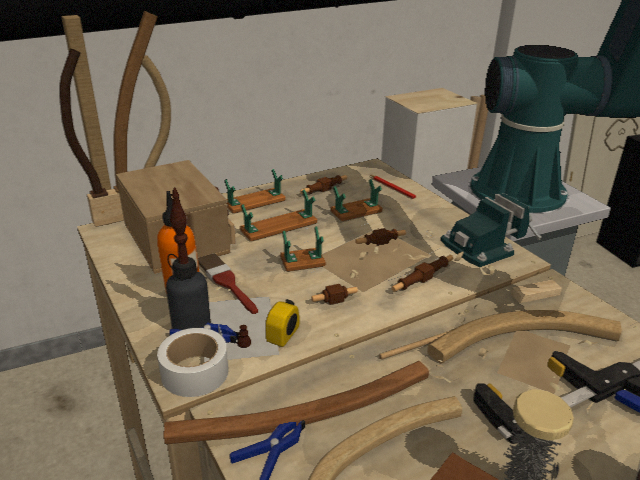

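```bash
cat > h.py <<'E'
import numpy as np,cv2
from scipy.spatial.transform import Rotation as R
from plant import ctrl
np.set_printoptions(precision=4,suppress=True)
def cal(n):
    c=ctrl.calibration(n); return c["mtx"],np.array(c["xyz"]),R.from_rotvec(c["rotation"]).as_matrix()
def ray(n,uv):
    K,o,r=cal(n); uv=np.atleast_2d(np.asarray(uv,float))
    d=np.c_[(uv[:,0]-K[0,2])/K[0,0],-(uv[:,1]-K[1,2])/K[1,1],-np.ones(len(uv))]
    return o,d@r.T
def onplane(n,uv,z):
    o,d=ray(n,uv); return o+d*((z-o[2])/d[:,2])[:,None]
def proj(n,P):
    K,o,r=cal(n); c=(np.atleast_2d(P)-o)@r
    return np.c_[K[0,2]+K[0,0]*c[:,0]/-c[:,2],K[1,2]+K[1,1]*c[:,1]/c[:,2]]
def cloud(n,d):
    v,u=np.mgrid[0:480,0:640]; K,o,r=cal(n)
    dd=np.stack([(u-K[0,2])/K[0,0],-(v-K[1,2])/K[1,1],-np.ones(u.shape)],-1)
    return o+(dd*d[...,None])@r.T
E
python3 - <<'E'
from h import *
f=np.load("top0.npz");p,d=f["p"],f["d"]
c=cv2.resize(p[150:360,230:470],None,fx=3.3,fy=2.85*1,interpolation=cv2.INTER_CUBIC)
c=cv2.resize(p[160:350,230:470],(792,627),interpolation=cv2.INTER_CUBIC)[:600]
cv2.imwrite("pics/topc.png",c[:,:,::-1])
C=cloud("top",d)
hm=np.clip(C[...,2]*1000*2.5+20,0,255).astype(np.uint8)
cv2.imwrite("pics/hm.png",cv2.resize(hm[90:420,220:480],(780,600*1),interpolation=cv2.INTER_NEAREST))
f=np.load("side0.npz");p=f["p"]
cv2.imwrite("pics/sidec.png",cv2.resize(p[150:330,200:460],(800,554),interpolation=cv2.INTER_CUBIC)[:,:,::-1])
E
```

```text
(no output)
```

View pics/topc.png

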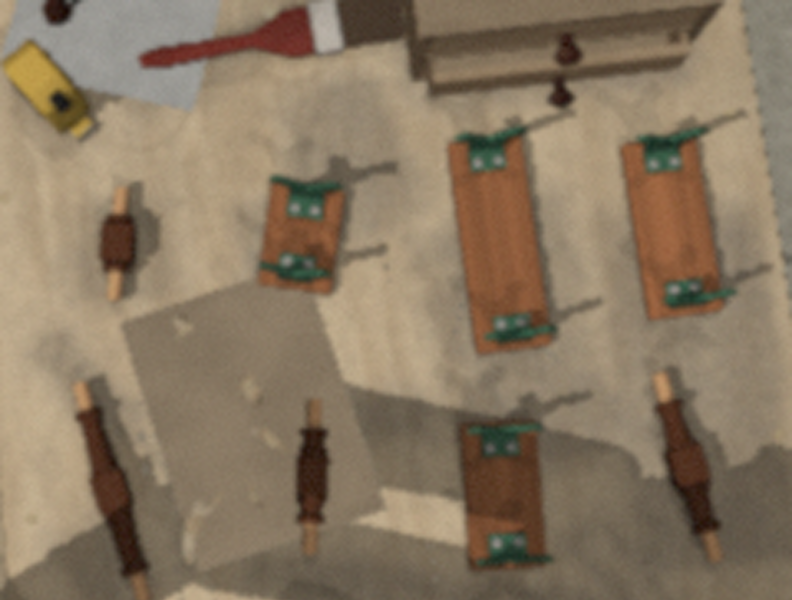

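View pics/hm.png

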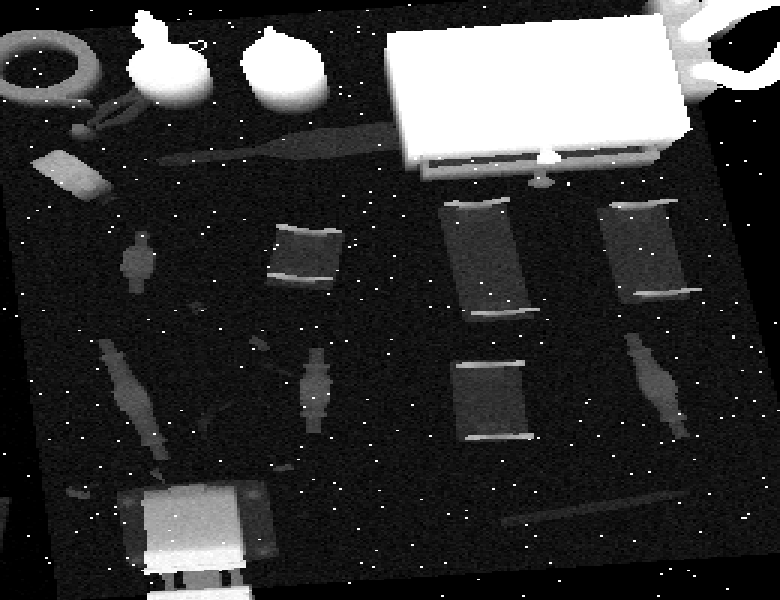

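View pics/sidec.png

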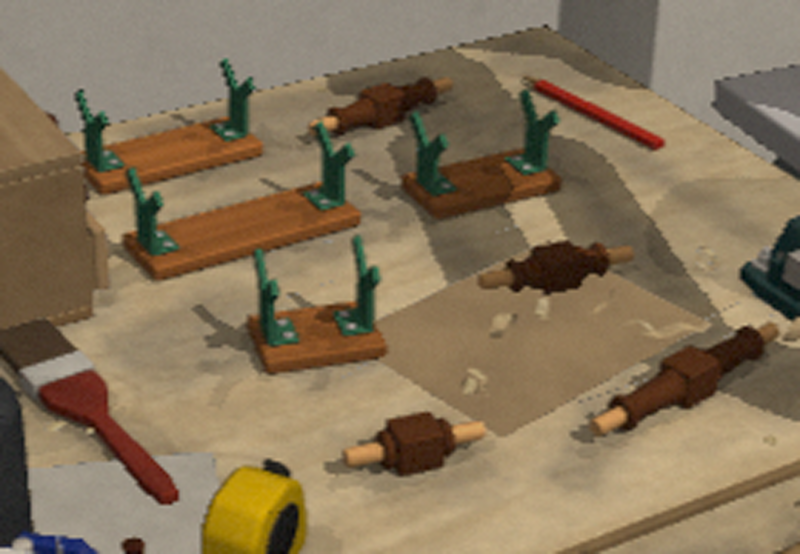

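```bash
cat > meas.py <<'E'
from h import *
f=np.load("top0.npz");p,d=f["p"],f["d"]
C=cloud("top",cv2.medianBlur(d,3)); Z=C[...,2]
# bench height offset check
print("bench z", np.median(Z[255:275,350:365]),np.median(Z[200:220,235:250]),np.median(Z[245:265,455:465]))
for n,(u,v),hl in (("short",(265,233),44),("longest",(263,310),86),("medium",(324,305),58),("long",(438,300),72)):
    m=((Z>.006)&(Z<.04)).astype(np.uint8)
    roi=np.zeros_like(m); k=int(hl*.45)+4; roi[v-k:v+k,u-22:u+22]=1; m&=roi
    nn,l,s,c=cv2.connectedComponentsWithStats(m)
    i=1+np.argmax(s[1:,4]); vu=np.argwhere(l==i)
    w=onplane("top",vu[:,::-1],.013)[:,:2]
    mu=w.mean(0);e=np.linalg.svd(w-mu,full_matrices=False)[2][0]
    if e[0]<0:e=-e
    t=(w-mu)@e; s_=(w-mu)@[-e[1],e[0]]
    lo,hi=np.percentile(t,[.7,99.3]); mid=mu+e*(lo+hi)/2
    # body block centre by colour (dark)
    hsv=cv2.cvtColor(p,cv2.COLOR_RGB2HSV)
    print(n,len(vu),"mid",mid,"mean",mu,"yaw deg",np.degrees(np.arctan2(e[1],e[0])),"len",t.max()-t.min(),"w",np.ptp(s_))
hsv=cv2.cvtColor(p,cv2.COLOR_RGB2HSV)
for n,(u,v),L in (("c_short",(322,230),66),("c_longest",(382,232),150),("c_long",(433,227),122),("c_medium",(382,309),94)):
    m=((Z>.045)&(Z<.09)).astype(np.uint8); roi=np.zeros_like(m); k=int(L*.25)+10
    roi[v-k:v+k,u-26:u+26]=1; m&=roi
    if n=="c_longest": m[:,:365]=0; m[:190]=0
    nn,l,s,c=cv2.connectedComponentsWithStats(m,connectivity=8)
    mids=[]
    for i in range(1,nn):
        if s[i,4]<12: continue
        vu=np.argwhere(l==i); P=C[l==i]
        w=onplane("top",vu[:,::-1],.06)[:,:2]
        rect=cv2.minAreaRect(w.astype(np.float32)*1000)
        mids.append(np.array(rect[0])/1000); print("  yoke",s[i],mids[-1],rect[1:],"z",np.median(P[:,2]))
    if len(mids)==2:
        a=mids[0]-mids[1]; a=a if a[0]>0 else -a
        print(n,"centre",(mids[0]+mids[1])/2,"yaw",np.degrees(np.arctan2(a[1],a[0])),"dist",np.linalg.norm(a))
s=ctrl.sense(); print(R.from_rotvec(s["orientation"]).as_matrix(),s["ee_pos"])
E
python3 meas.py
```

```text
bench z -0.001033633489331054 -0.0008948025232248247 -0.0009385310854450601
short 259 mid [0.6202 0.2306] mean [0.6193 0.2307] yaw deg -3.2336638915627898 len 0.08775930988984171 w 0.028194485543188423
longest 533 mid [0.4308 0.2337] mean [0.4303 0.2335] yaw deg 17.205838804728273 len 0.17196282550733508 w 0.02755855783395355
medium 353 mid [0.4414 0.0828] mean [0.4414 0.0828] yaw deg -2.420680260711021 len 0.11319813502777396 w 0.024961884526319846
long 467 mid [ 0.4471 -0.1975] mean [ 0.4461 -0.1978] yaw deg 14.724940276858081 len 0.14392839492425766 w 0.029060685905717545
  yoke [312 213  21   5  50] [0.6562 0.0866] ((49.63560104370117, 7.130718231201172), 82.01795959472656) z 0.056784590078353236
  yoke [310 240  20   4  44] [0.5902 0.0935] ((46.822940826416016, 6.0081892013549805), 81.7010269165039) z 0.05539292506437854
c_short centre [0.6232 0.0901] yaw -5.996714218894227 dist 0.06632742864402724
  yoke [369 198  21   5  50] [ 0.6911 -0.0538] ((8.401369094848633, 49.616004943847656), 6.53238582611084) z 0.05592279685824919
  yoke [389 259  10   3  22] [ 0.5444 -0.0845] ((21.68
[... 384 characters left out ...]
(5.551055908203125, 25.050941467285156), 8.952122688293457) z 0.05232492720875792
  yoke [432 250   8   2  16] [ 0.5664 -0.186 ] ((16.832380294799805, 2.4282186031341553), 89.40689086914062) z 0.05765433978765089
  yoke [373 289   9   3  25] [ 0.4728 -0.043 ] ((19.131465911865234, 4.754362106323242), 89.54824829101562) z 0.05745235069193
  yoke [384 288  11   3  23] [ 0.475  -0.0715] ((23.82499122619629, 4.752167701721191), 89.54515838623047) z 0.0589297234784385
  yoke [375 328  23   4  53] [ 0.38   -0.0616] ((5.135313510894775, 51.78120422363281), 2.815941572189331) z 0.0576815643067472
[[ 0.2819 -0.0007 -0.9595]
 [ 0.9594 -0.0016  0.2819]
 [-0.0017 -1.      0.0002]] [0.1689 0.5751 0.2305]
```

```bash
cat > meas2.py <<'E'
from h import *
f=np.load("top0.npz");p,d=f["p"],f["d"]
C=cloud("top",cv2.medianBlur(d,3)); Z=C[...,2]
for n,(u,v),L in (("c_short",(322,230),66),("c_medium",(382,309),94),("c_long",(433,227),122),("c_longest",(382,232),150)):
    m=((Z>.045)&(Z<.09)).astype(np.uint8); roi=np.zeros_like(m); k=int(L*.25)+10
    roi[max(v-k,190):v+k,u-26:u+26]=1; m&=roi
    vu=np.argwhere(m); w=onplane("top",vu[:,::-1],.06)[:,:2]
    mids=[]
    for half in (1,0):
        q=w[(vu[:,0]<v)==bool(half)]; r=cv2.minAreaRect(q.astype(np.float32)*1000); mids.append(np.array(r[0])/1000)
    a=mids[0]-mids[1]
    print(n,"centre",(mids[0]+mids[1])/2,"yaw",np.degrees(np.arctan2(a[1],a[0])),"dist",np.linalg.norm(a))
    # base: height 6..20mm
    m=((Z>.006)&(Z<.02)).astype(np.uint8)&roi
    nn,l,s,c=cv2.connectedComponentsWithStats(m); i=1+np.argmax(s[1:,4])
    q=onplane("top",np.argwhere(l==i)[:,::-1],.012)[:,:2]; r=cv2.minAreaRect(q.astype(np.float32)*1000); print("   base",r)
E
python3 meas2.py
```

```text
c_short centre [0.6232 0.0901] yaw -5.996714218894227 dist 0.06632742864402724
   base ((623.5974731445312, 89.62200927734375), (58.49885177612305, 82.10518646240234), 82.64073944091797)
c_medium centre [ 0.4268 -0.06  ] yaw 1.9803878622166275 dist 0.09363267715476373
   base ((426.73114013671875, -60.104068756103516), (109.36626434326172, 58.96358871459961), 2.8974599838256836)
c_long centre [ 0.6279 -0.1948] yaw 6.5815071237093425 dist 0.12108526725820999
   base ((629.6600341796875, -194.73028564453125), (139.82308959960938, 61.2322883605957), 7.082333087921143)
c_longest centre [ 0.617  -0.0625] yaw 6.749926735354805 dist 0.1492250724485281
   base ((618.3917846679688, -62.408390045166016), (167.48812866210938, 59.15091323852539), 6.8068437576293945)
```

```bash
cat > go.py <<'E'
import sys; from h import *
# usage: go.py x y z(mm) spindleyaw(deg)  -> turn and shifts in tool axes (shifts after the turn)
x,y,z,yaw=map(float,sys.argv[1:5]); s=ctrl.sense(); M=R.from_rotvec(s["orientation"]).as_matrix()
a=np.radians(yaw+90); T=np.c_[[np.cos(a),np.sin(a),0],[0,0,-1],[-np.sin(a),np.cos(a),0]]
print("t",s["time_s"],"pos",s["ee_pos"]*1000,"gap",s["finger_gap"],"F",s["wrist_force"])
print("turn tool deg",np.degrees(R.from_matrix(M.T@T).as_rotvec()))
print("shift mm (after turn)",T.T@(np.array([x,y,z])-s["ee_pos"]*1000))
E
python3 go.py 620 230.5 120 -3.2
```

```text
t 0.1 pos [168.9038 575.0762 230.5265] gap 0.08536701560125058 F [ 0.5714 -0.2198 -0.3425]
turn tool deg [ -0.0216 -13.1722  -0.0961]
shift mm (after turn) [-318.858   110.5265 -469.6276]
```

>>> move_arm:
  series:
    - [0,0,0,0,0,-6.6,0]
    - [0,0,0,0,0,-6.6,0]
    - [0,-23,0,-34,0,0,0]
    - [0,-23,0,-34,0,0,0]
    - [0,-23,0,-34,0,0,0]
    - [0,-23,0,-34,0,0,0]
    - [0,-23,0,-34,0,0,0]
    - [0,-23,0,-34,0,0,0]
    - [0,-23,0,-34,0,0,0]
    - [0,-23,0,-34,0,0,0]
  newtons: 40

```text
time_s: 1.35
ee_pos: [0.4313, 0.3758, 0.2309]
orientation: [-1.235, -1.167, 1.169]
wrist_force: [0.1, -0.1, 0.5]
finger_gap: 0.0855
```

>>> move_arm:
  series:
    - [0,-23,0,-33,0,0,0]
    - [0,-23,0,-33,0,0,0]
    - [0,-23,0,-33,0,0,0]
    - [0,-23,0,-33,0,0,0]
    - [0,-23,0,-33,0,0,0]
    - [0,-20,0,-33,0,0,0]
    - [0,0,30,0,0,0,0]
    - [0,0,40,0,0,0,0]
    - [0,0,40,0,0,0,0]
    - [0,0,0,0,0,0,0]

```text
time_s: 2.6
ee_pos: [0.6175, 0.2302, 0.1175]
orientation: [-1.231, -1.161, 1.174]
wrist_force: [0.1, -0.0, 0.6]
finger_gap: 0.0854
```

```bash
python3 go.py 620.2 230.6 5 -3.2
python3 - <<'E'
from h import *
for n in("top","side"):
    p,d=ctrl.read_camera(n); np.savez(f"{n}1.npz",p=p,d=d)
p=np.load("side1.npz")["p"]; cv2.imwrite("pics/side1.png",p[:,:,::-1])
E
```

```text
t 2.6 pos [617.5132 230.1545 117.545 ] gap 0.08537836340320572 F [ 0.1189 -0.0448  0.5518]
turn tool deg [-0.4573  0.0187 -0.1513]
shift mm (after turn) [  0.5948 112.545   -2.6578]
```

View pics/side1.png

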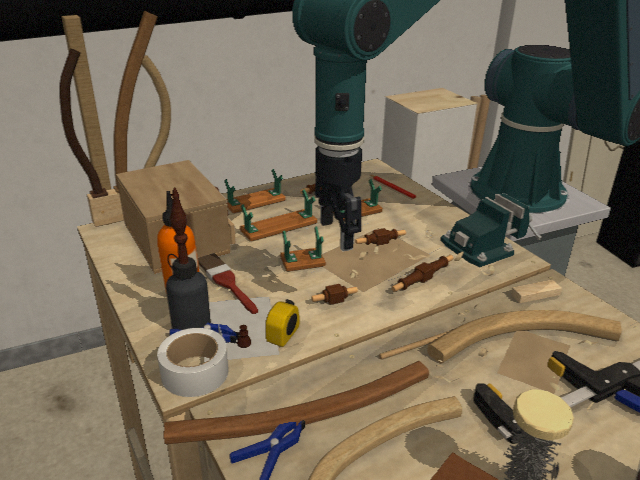

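Run:
```python
from h import *
for P in ([.6175,.2302,.1175],[.6202,.2306,.013],[.6234,.09,.055],[.431,.234,.013],[.427,-.06,.055]):
    print(P,proj("side",P),proj("top",P))
```

```text
[0.6175, 0.2302, 0.1175] [[335.8662 243.0664]] [[260.4224 227.5174]]
[0.6202, 0.2306, 0.013] [[333.0565 292.2524]] [[265.7228 233.5129]]
[0.6234, 0.09, 0.055] [[301.7996 236.7657]] [[320.7734 228.8512]]
[0.431, 0.234, 0.013] [[421.9865 270.6646]] [[263.7467 308.7005]]
[0.427, -0.06, 0.055] [[355.7419 189.0058]] [[384.4843 309.3651]]
```

>>> move_arm:
  series:
    - [0,0.5,30,-1,0,0,0]
    - [0,0,30,-1,0,0,0]
    - [0,0,30,-1,0,0,0]
    - [0,0,16,0,0,0,0]
    - [0,0,6,0,0,0,0]
    - [0,0,0,0,0,0,0]
    - [0,0,0,0,0,0,0]

```text
time_s: 3.58
ee_pos: [0.6247, 0.2317, 0.0105]
orientation: [-1.236, -1.17, 1.167]
wrist_force: [-0.4, 0.8, -0.6]
finger_gap: 0.0854
```

>>> move_arm:
  series:
    - [1,0,0,0,0,0,0]
    - [1,0,0,0,0,0,0]
    - [1,0,0,0,0,0,0]
    - [1,0,0,0,0,0,0]
    - [1,0,0,0,0,0,0]
    - [1,0,0,0,0,0,0]
    - [1,0,0,0,0,0,0]
    - [1,0,0,0,0,0,0]

```text
time_s: 4.58
ee_pos: [0.6241, 0.2315, 0.0096]
orientation: [-1.235, -1.169, 1.168]
wrist_force: [0.7, 1.0, 4.3]
finger_gap: 0.0248
```

```bash
python3 go.py 623.4 90 100 -6.5
```

```text
t 4.575 pos [624.101  231.4705   9.5658] gap 0.024815496729446027 F [0.684  1.0127 4.3355]
turn tool deg [0.0334 3.326  0.0055]
shift mm (after turn) [-140.6405  -90.4342  -15.3184]
```

>>> move_arm:
  series:
    - [0.3,0,0,0,0,0,0]
    - [0.3,0,0,0,0,0,0]
    - [0.3,0,0,0,0,0,0]
    - [0.3,0,5,3.5,0,0,0]
    - [0.3,0,0,0,0,0,0]
    - [1,0,0,0,0,0,0]
    - [1,0,0,0,0,0,0]
    - [1,0,0,0,0,0,0]
    - [1,0,0,0,0,0,0]
    - [1,0,0,0,0,0,0]

```text
time_s: 5.82
ee_pos: [0.6205, 0.2317, 0.0045]
orientation: [-1.235, -1.169, 1.168]
wrist_force: [-0.4, 0.7, 2.1]
finger_gap: 0.0253
```

>>> move_arm:
  series:
    - [1,0,-10,0,0,0,0]
    - [1,0,-20,0,0,0,0]
    - [1,0,-30,0,0,0,0]
    - [1,0,-30,0,0,0,0]
    - [1,0,0,0,0,3.3,0]
    - [1,0,0,0,0,0,0]
    - [1,0,0,0,0,0,0]

```text
time_s: 6.7
ee_pos: [0.62, 0.2316, 0.0946]
orientation: [-1.26, -1.126, 1.127]
wrist_force: [-0.5, -0.3, -0.2]
finger_gap: 0.0253
```

```bash
python3 go.py 623.4 90 100 -6.5
```

```text
t 6.7 pos [620.0244 231.559   94.5876] gap 0.025346688019552283 F [-0.4603 -0.2591 -0.2003]
turn tool deg [-0.0115  0.0863 -0.0091]
shift mm (after turn) [-140.2669   -5.4124  -19.3788]
```

>>> move_arm:
  series:
    - [1,-20,0,-4,0,0,0]
    - [1,-30,0,-4,0,0,0]
    - [1,-30,0,-4,0,0,0]
    - [1,-30,0,-4,0,0,0]
    - [1,-20,0,-2,0,0,0]
    - [1,-10,0,-1,0,0,0]
    - [1,0,0,0,0,0,0]
    - [1,0,0,0,0,0,0]
    - [1,0,0,0,0,0,0]

```text
time_s: 7.82
ee_pos: [0.6233, 0.0912, 0.0943]
orientation: [-1.26, -1.126, 1.126]
wrist_force: [0.1, 0.1, -0.2]
finger_gap: 0.025
```

```bash
python3 go.py 623.4 90 47 -6.5
cat > pic.py <<'E'
import sys; from h import *
k=sys.argv[1]
for n in("top","side"):
    p,d=ctrl.read_camera(n); np.savez(f"{n}{k}.npz",p=p,d=d)
    c=p[160:350,230:470] if n=="top" else p[150:330,200:460]
    cv2.imwrite(f"pics/{n}{k}.png",cv2.resize(c,None,fx=3,fy=3,interpolation=cv2.INTER_CUBIC)[:,:,::-1])
E
python3 pic.py 2
```

```text
t 7.825 pos [623.3151  91.2416  94.292 ] gap 0.024991887755914106 F [ 0.146   0.0845 -0.1983]
turn tool deg [-0.0025  0.0906  0.0036]
shift mm (after turn) [-1.224  47.292  -0.2249]
```

View pics/side2.png

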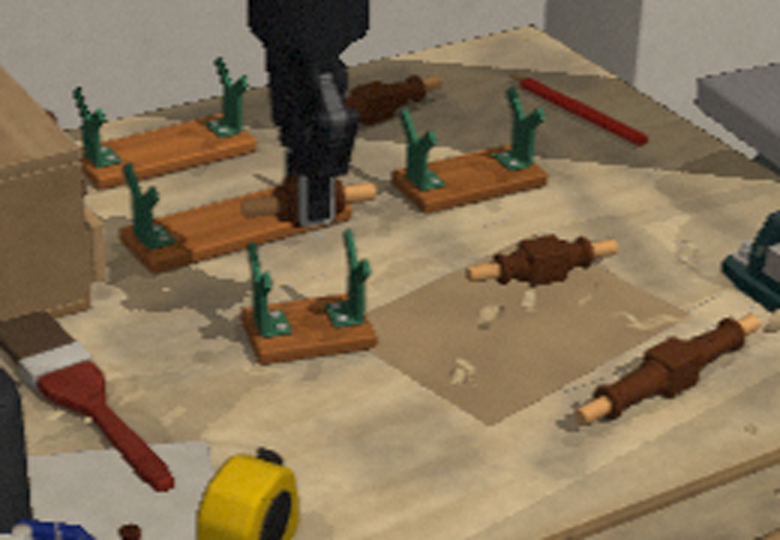

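>>> move_arm:
  series:
    - [1,-1,15,0,0,0,0]
    - [1,0,15,0,0,0,0]
    - [1,0,10,0,0,0,0]
    - [1,0,4,0,0,0,0]
    - [1,0,2,0,0,0,0]
    - [1,0,0,0,0,0,0]
    - [1,0,0,0,0,0,0]

```text
time_s: 8.8
ee_pos: [0.6227, 0.0906, 0.0486]
orientation: [-1.259, -1.125, 1.124]
wrist_force: [-2.4, 3.6, 4.0]
finger_gap: 0.0253
```

>>> move_arm:
  series:
    - [0.5,0,0,0,0,0,0]
    - [0.5,0,0,0,0,0,0]
    - [0.5,0,0,0,0,0,0]
    - [0.3,0,0,0,0,0,0]
    - [0.3,0,0,0,0,0,0]
    - [0.3,0,-20,0,0,0,0]
    - [0.3,0,-30,0,0,0,0]
    - [0.3,0,-30,0,0,0,0]
    - [0.3,0,-20,0,0,0,0]
    - [0,0,0,0,0,0,0]

```text
time_s: 10.05
ee_pos: [0.6247, 0.0894, 0.15]
orientation: [-1.263, -1.128, 1.124]
wrist_force: [0.2, 0.1, 0.8]
finger_gap: 0.0758
```

```bash
python3 go.py 441.4 82.8 140 -2.4;python3 pic.py 3
```

```text
t 10.05 pos [624.6635  89.4211 150.0113] gap 0.0757532823423444 F [0.2171 0.128  0.7967]
turn tool deg [ 0.2178 -4.0739  0.0175]
shift mm (after turn) [-14.2896  10.0113 182.8255]
```

View pics/side3.png

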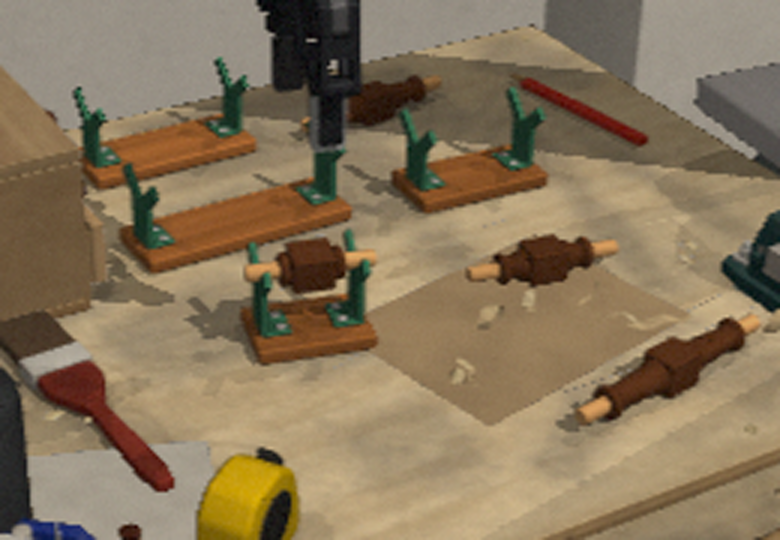

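>>> move_arm:
  series:
    - [0,0,0,0,0,-4,0]
    - [0,-2,0,25,0,0,0]
    - [0,-3,0,35,0,0,0]
    - [0,-3,0,35,0,0,0]
    - [0,-3,0,35,0,0,0]
    - [0,-2,0,35,0,0,0]
    - [0,-1,0,17,0,0,0]
    - [0,0,0,0,0,0,0]
    - [0,0,0,0,0,0,0]
    - [0,0,0,0,0,0,0]

```text
time_s: 11.4
ee_pos: [0.4424, 0.0832, 0.1484]
orientation: [-1.23, -1.178, 1.177]
wrist_force: [0.3, -0.7, 0.1]
finger_gap: 0.0852
```

```bash
python3 go.py 441.4 82.8 5 -2.4
```

```text
t 11.4 pos [442.4296  83.2184 148.3846] gap 0.08517688890580262 F [ 0.3326 -0.6955  0.075 ]
turn tool deg [ 0.069  -0.0845 -0.0008]
shift mm (after turn) [ -0.4612 143.3846   1.0112]
```

>>> move_arm:
  series:
    - [0,0,30,1,0,0,0]
    - [0,0,40,0,0,0,0]
    - [0,0,35,0,0,0,0]
    - [0,0,25,0,0,0,0]
    - [0,0,10,0,0,0,0]
    - [0,0,3,0,0,0,0]
    - [0,0,0,0,0,0,0]
    - [0,0,0,0,0,0,0]

```text
time_s: 12.4
ee_pos: [0.4406, 0.0833, 0.0061]
orientation: [-1.231, -1.179, 1.177]
wrist_force: [0.2, 0.1, 0.0]
finger_gap: 0.0857
```

>>> move_arm:
  series:
    - [1,0,0,0,0,0,0]
    - [1,0,0,0,0,0,0]
    - [1,0,0,0,0,0,0]
    - [1,0,0,0,0,0,0]
    - [1,0,0,0,0,0,0]
    - [1,0,0,0,0,0,0]
    - [1,0,0,0,0,0,0]
    - [1,0,0,0,0,0,0]

```text
time_s: 13.4
ee_pos: [0.4399, 0.0833, 0.0056]
orientation: [-1.23, -1.177, 1.177]
wrist_force: [-0.8, 0.5, 5.0]
finger_gap: 0.0253
```

>>> move_arm:
  series:
    - [1,0,-10,0,0,0,0]
    - [1,0,-20,0,0,0,0]
    - [1,0,-30,0,0,0,0]
    - [1,0,-30,0,0,0,0]
    - [1,0,0,0,0,0,0]
    - [1,0,0,0,0,0,0]

```text
time_s: 14.15
ee_pos: [0.4394, 0.0832, 0.0951]
orientation: [-1.229, -1.177, 1.178]
wrist_force: [-0.3, 0.5, -0.5]
finger_gap: 0.0251
```

```bash
python3 go.py 426.8 -60 95 2.6
```

```text
t 14.15 pos [439.3903  83.2496  95.0983] gap 0.02509978532598818 F [-0.3149  0.4677 -0.5467]
turn tool deg [-0.0183 -5.0729 -0.0083]
shift mm (after turn) [-142.531     0.0983   19.0756]
```

>>> move_arm:
  series:
    - [1,0,0,0,0,-5,0]
    - [1,-20,0,3,0,0,0]
    - [1,-30,0,4,0,0,0]
    - [1,-30,0,4,0,0,0]
    - [1,-30,0,4,0,0,0]
    - [1,-22,0,3,0,0,0]
    - [1,-10,0,2,0,0,0]
    - [1,0,0,0,0,0,0]
    - [1,0,0,0,0,0,0]
    - [1,0,0,0,0,0,0]

```text
time_s: 15.4
ee_pos: [0.426, -0.0588, 0.0952]
orientation: [-1.187, -1.242, 1.242]
wrist_force: [0.8, -0.4, -1.5]
finger_gap: 0.0254
```

```bash
python3 go.py 425.5 -60 48 2.6; python3 pic.py 4
```

```text
t 15.4 pos [426.0236 -58.7711  95.237 ] gap 0.025380013605285995 F [ 0.8268 -0.4145 -1.4673]
turn tool deg [-0.0159 -0.0212  0.0073]
shift mm (after turn) [-1.2039 47.237   0.5788]
```

View pics/side4.png

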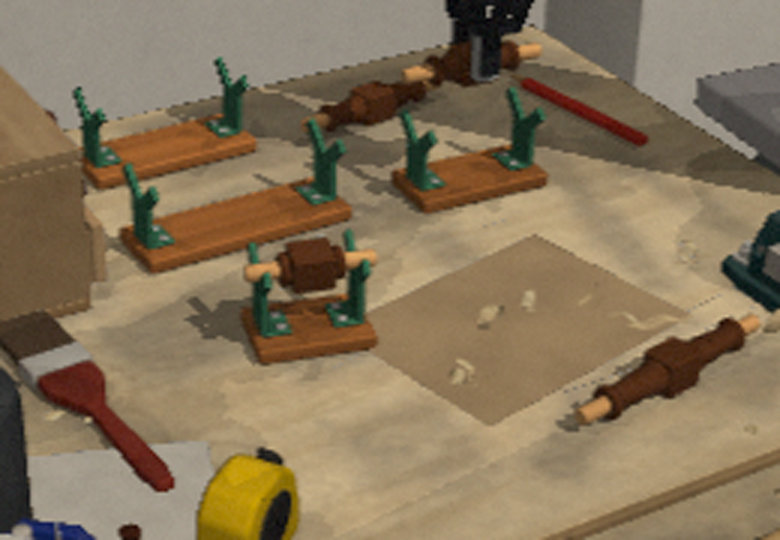

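>>> move_arm:
  series:
    - [1,-1,15,0.5,0,0,0]
    - [1,0,15,0,0,0,0]
    - [1,0,10,0,0,0,0]
    - [1,0,4,0,0,0,0]
    - [1,0,2,0,0,0,0]
    - [1,0,0,0,0,0,0]
    - [1,0,0,0,0,0,0]

```text
time_s: 16.38
ee_pos: [0.4255, -0.0599, 0.0496]
orientation: [-1.188, -1.242, 1.241]
wrist_force: [-0.6, 6.3, 4.2]
finger_gap: 0.0248
```

>>> move_arm:
  series:
    - [0.5,0,0,0,0,0,0]
    - [0.5,0,0,0,0,0,0]
    - [0.5,0,0,0,0,0,0]
    - [0.3,0,0,0,0,0,0]
    - [0.3,0,0,0,0,0,0]
    - [0.3,0,-20,0,0,0,0]
    - [0.3,0,-30,0,0,0,0]
    - [0.3,0,-30,0,0,0,0]
    - [0.3,0,-20,0,0,0,0]
    - [0,0,0,0,0,0,0]

```text
time_s: 17.62
ee_pos: [0.4268, -0.0608, 0.1505]
orientation: [-1.191, -1.243, 1.241]
wrist_force: [-0.0, 0.2, -0.8]
finger_gap: 0.0758
```

```bash
python3 go.py 447.1 -197.5 140 14.7;python3 pic.py 5
```

```text
t 17.625 pos [426.8045 -60.8477 150.481 ] gap 0.07584560434986092 F [-0.0118  0.2462 -0.8265]
turn tool deg [  0.1772 -12.1692  -0.0958]
shift mm (after turn) [-137.3296   10.481    15.0454]
```

View pics/side5.png

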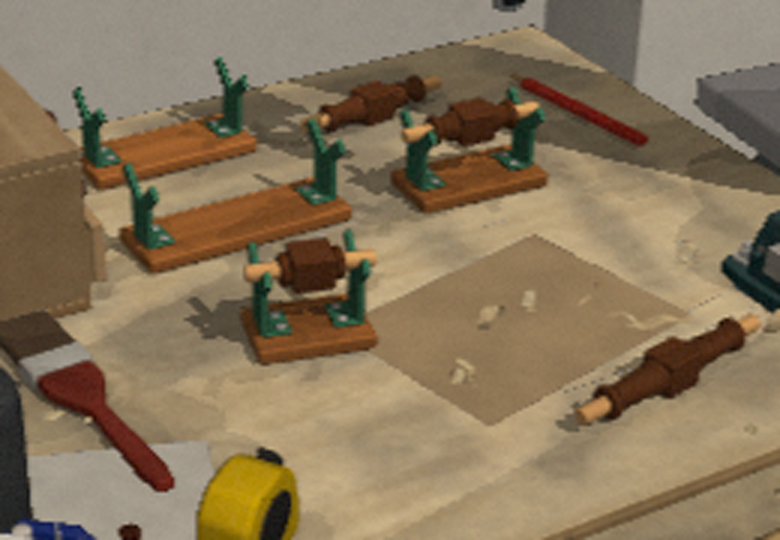

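>>> move_arm:
  series:
    - [0,0,0,0,0,-6.1,0]
    - [0,0,0,0,0,-6.1,0]
    - [0,-25,0,3,0,0,0]
    - [0,-35,0,4,0,0,0]
    - [0,-35,0,4,0,0,0]
    - [0,-25,0,3,0,0,0]
    - [0,-17,0,1,0,0,0]
    - [0,0,0,0,0,0,0]
    - [0,0,0,0,0,0,0]
    - [0,0,0,0,0,0,0]

```text
time_s: 18.98
ee_pos: [0.4456, -0.1957, 0.1492]
orientation: [-1.075, -1.396, 1.396]
wrist_force: [-1.2, 0.3, 0.9]
finger_gap: 0.0854
```

```bash
python3 go.py 446.8 -197.6 5 14.7
```

```text
t 18.975 pos [ 445.5704 -195.7394  149.1865] gap 0.08543505782368224 F [-1.219   0.2531  0.9358]
turn tool deg [-0.027   0.0724  0.0357]
shift mm (after turn) [ -2.1117 144.1865  -0.7172]
```

>>> move_arm:
  series:
    - [0,-1.5,30,-1,0,0,0]
    - [0,0,40,0,0,0,0]
    - [0,0,35,0,0,0,0]
    - [0,0,25,0,0,0,0]
    - [0,0,11,0,0,0,0]
    - [0,0,3,0,0,0,0]
    - [0,0,0,0,0,0,0]
    - [0,0,0,0,0,0,0]

```text
time_s: 19.98
ee_pos: [0.448, -0.1984, 0.0062]
orientation: [-1.078, -1.396, 1.396]
wrist_force: [0.2, -0.6, -0.5]
finger_gap: 0.0851
```

>>> move_arm:
  series:
    - [1,0,0,0,0,0,0]
    - [1,0,0,0,0,0,0]
    - [1,0,0,0,0,0,0]
    - [1,0,0,0,0,0,0]
    - [1,0,0,0,0,0,0]
    - [1,0,0,0,0,0,0]
    - [1,0,0,0,0,0,0]
    - [1,0,0,0,0,0,0]

```text
time_s: 20.98
ee_pos: [0.4474, -0.1981, 0.0056]
orientation: [-1.077, -1.396, 1.396]
wrist_force: [-0.5, 1.1, 5.8]
finger_gap: 0.0255
```

>>> move_arm:
  series:
    - [1,0,-10,0,0,0,0]
    - [1,0,-20,0,0,0,0]
    - [1,0,-30,0,0,0,0]
    - [1,0,-30,0,0,0,0]
    - [1,0,0,0,0,0,0]
    - [1,0,0,0,0,0,0]

```text
time_s: 21.72
ee_pos: [0.4469, -0.1978, 0.095]
orientation: [-1.076, -1.396, 1.396]
wrist_force: [0.5, 0.1, -0.8]
finger_gap: 0.0251
```

```bash
python3 go.py 629 -194.8 95 6.8
```

```text
t 21.725 pos [ 446.949  -197.7826   95.043 ] gap 0.02509362715066386 F [ 0.4516  0.0906 -0.7843]
turn tool deg [-0.0193  7.9246  0.0087]
shift mm (after turn) [ -18.5939    0.043  -181.1235]
```

>>> move_arm:
  series:
    - [1,0,0,0,0,7.9,0]
    - [1,-2,0,-20,0,0,0]
    - [1,-4,0,-35,0,0,0]
    - [1,-4,0,-40,0,0,0]
    - [1,-4,0,-40,0,0,0]
    - [1,-3,0,-30,0,0,0]
    - [1,-2,0,-16,0,0,0]
    - [1,0,0,0,0,0,0]
    - [1,0,0,0,0,0,0]
    - [1,0,0,0,0,0,0]

```text
time_s: 22.98
ee_pos: [0.6279, -0.1953, 0.0952]
orientation: [-1.15, -1.295, 1.296]
wrist_force: [-0.8, -0.4, -0.9]
finger_gap: 0.0252
```

```bash
python3 go.py 629 -194.8 48 6.8; python3 pic.py 6
```

```text
t 22.975 pos [ 627.9025 -195.3288   95.1956] gap 0.025248385413400527 F [-0.8353 -0.3609 -0.8907]
turn tool deg [-0.0708 -0.0067  0.0263]
shift mm (after turn) [ 0.3951 47.1956 -1.1524]
```

View pics/side6.png

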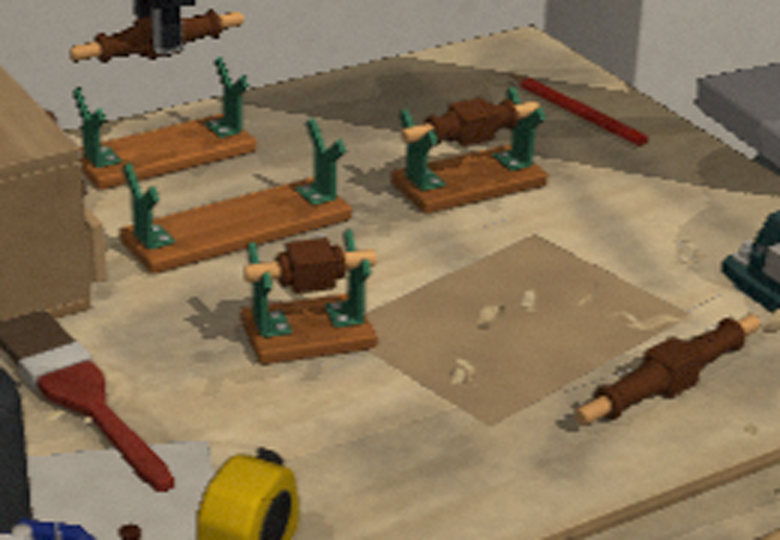

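Held level and in line above the long cradle (block at about (160,35) in the crop).

>>> move_arm:
  series:
    - [1,0.5,15,-1,0,0,0]
    - [1,0,15,0,0,0,0]
    - [1,0,10,0,0,0,0]
    - [1,0,4,0,0,0,0]
    - [1,0,2,0,0,0,0]
    - [1,0,0,0,0,0,0]
    - [1,0,0,0,0,0,0]

```text
time_s: 23.95
ee_pos: [0.6303, -0.1946, 0.0496]
orientation: [-1.151, -1.297, 1.296]
wrist_force: [-2.1, 1.7, -0.2]
finger_gap: 0.025
```

>>> move_arm:
  series:
    - [0.5,0,0,0,0,0,0]
    - [0.5,0,0,0,0,0,0]
    - [0.5,0,0,0,0,0,0]
    - [0.3,0,0,0,0,0,0]
    - [0.3,0,0,0,0,0,0]
    - [0.3,0,-20,0,0,0,0]
    - [0.3,0,-30,0,0,0,0]
    - [0.3,0,-30,0,0,0,0]
    - [0.3,0,-20,0,0,0,0]
    - [0,0,0,0,0,0,0]

```text
time_s: 25.2
ee_pos: [0.632, -0.1954, 0.1526]
orientation: [-1.156, -1.299, 1.296]
wrist_force: [0.3, 0.4, -0.7]
finger_gap: 0.0762
```

```bash
python3 go.py 430.6 233.6 150 17.2;python3 pic.py 7
```

```text
t 25.2 pos [ 631.9872 -195.4271  152.6117] gap 0.07617557697727309 F [ 0.3189  0.3976 -0.6653]
turn tool deg [  0.2577 -10.3697  -0.1892]
shift mm (after turn) [469.3921   2.6117  65.5141]
```

View pics/side7.png

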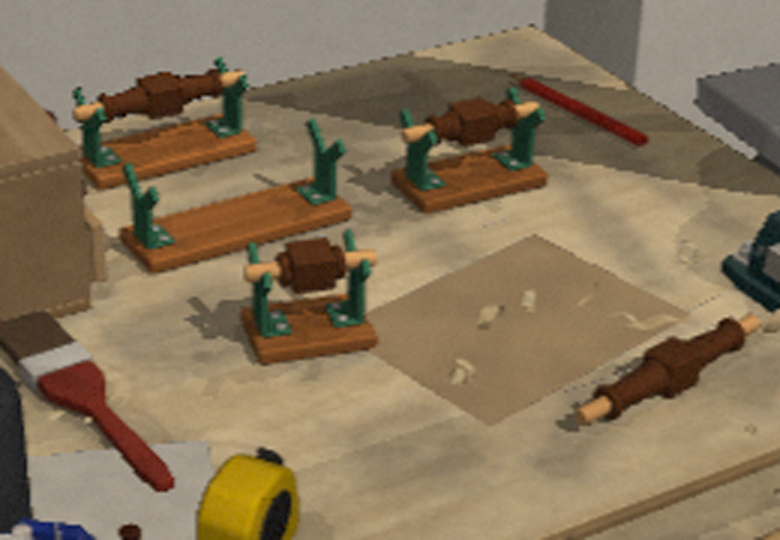

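>>> move_arm:
  series:
    - [0,0,0,0,0,-10.3,0]
    - [0,25,0,4,0,0,0]
    - [0,40,0,6,0,0,0]
    - [0,40,0,6,0,0,0]
    - [0,40,0,6,0,0,0]
    - [0,40,0,6,0,0,0]
    - [0,40,0,6,0,0,0]
    - [0,40,0,6,0,0,0]
    - [0,40,0,6,0,0,0]
    - [0,40,0,6,0,0,0]

```text
time_s: 26.55
ee_pos: [0.4774, 0.1206, 0.1483]
orientation: [-1.051, -1.424, 1.427]
wrist_force: [-0.4, -0.2, 0.0]
finger_gap: 0.0853
```

>>> move_arm:
  series:
    - [0,40,0,6,0,0,0]
    - [0,40,0,5,0,0,0]
    - [0,30,0,2,0,0,0]
    - [0,14,0,0,0,0,0]
    - [0,0,0,0,0,0,0]
    - [0,0,0,0,0,0,0]
    - [0,0,0,0,0,0,0]

```text
time_s: 27.42
ee_pos: [0.4304, 0.2335, 0.1492]
orientation: [-1.054, -1.425, 1.425]
wrist_force: [1.0, 0.2, -0.3]
finger_gap: 0.0856
```

```bash
python3 go.py 430.6 233.6 5 17.2
python3 - <<'E'
from h import *
C=cloud("top",cv2.medianBlur(np.load("top0.npz")["d"],3)).reshape(-1,3)
m=(C[:,2]>.03)&(C[:,2]<.2)&(C[:,0]>.15)&(C[:,0]<.4)&(abs(C[:,1]-.2)<.15)
print(C[m].min(0),C[m].max(0), np.percentile(C[m],99,axis=0))
E
```

```text
t 27.425 pos [430.42   233.4765 149.2169] gap 0.08563799577105032 F [ 0.9509  0.226  -0.2566]
turn tool deg [-0.0102 -0.1459 -0.0176]
shift mm (after turn) [  0.0647 144.2169  -0.2085]
[0.1514 0.134  0.03  ] [0.3179 0.2206 0.0938] [0.3139 0.217  0.0917]
```

>>> move_arm:
  series:
    - [0,0,30,0,0,0,0]
    - [0,0,40,0,0,0,0]
    - [0,0,35,0,0,0,0]
    - [0,0,25,0,0,0,0]
    - [0,0,11,0,0,0,0]
    - [0,0,3,0,0,0,0]
    - [0,0,0,0,0,0,0]
    - [0,0,0,0,0,0,0]

```text
time_s: 28.42
ee_pos: [0.4307, 0.2346, 0.0061]
orientation: [-1.054, -1.427, 1.425]
wrist_force: [0.4, 0.4, -0.1]
finger_gap: 0.0853
```

>>> move_arm:
  series:
    - [1,0,0,0,0,0,0]
    - [1,0,0,0,0,0,0]
    - [1,0,0,0,0,0,0]
    - [1,0,0,0,0,0,0]
    - [1,0,0,0,0,0,0]
    - [1,0,0,0,0,0,0]
    - [1,0,0,0,0,0,0]
    - [1,0,0,0,0,0,0]

```text
time_s: 29.42
ee_pos: [0.4301, 0.2344, 0.0056]
orientation: [-1.053, -1.426, 1.426]
wrist_force: [-0.2, 0.7, 4.8]
finger_gap: 0.0253
```

>>> move_arm:
  series:
    - [1,0,-10,0,0,0,0]
    - [1,0,-20,0,0,0,0]
    - [1,0,-30,0,0,0,0]
    - [1,0,-40,0,0,0,0]
    - [1,0,-40,0,0,0,0]
    - [1,0,0,0,0,0,0]
    - [1,0,0,0,0,0,0]

```text
time_s: 30.3
ee_pos: [0.4294, 0.2341, 0.145]
orientation: [-1.052, -1.425, 1.426]
wrist_force: [-0.2, -0.5, -1.2]
finger_gap: 0.025
```

```bash
python3 go.py 618 -62.5 140 6.8
```

```text
t 30.3 pos [429.399  234.0818 144.9941] gap 0.025015084357944143 F [-0.2142 -0.5379 -1.2097]
turn tool deg [-0.0377 10.3259 -0.0122]
shift mm (after turn) [-316.8266    4.9941 -152.1578]
```

>>> move_arm:
  series:
    - [1,0,0,0,0,10.3,0]
    - [1,-20,0,-10,0,0,0]
    - [1,-35,0,-17,0,0,0]
    - [1,-35,0,-17,0,0,0]
    - [1,-35,0,-17,0,0,0]
    - [1,-35,0,-17,0,0,0]
    - [1,-35,0,-17,0,0,0]
    - [1,-35,0,-17,0,0,0]
    - [1,-35,0,-17,0,0,0]
    - [1,-30,0,-14,0,0,0]

```text
time_s: 31.55
ee_pos: [0.6064, -0.0428, 0.143]
orientation: [-1.148, -1.294, 1.297]
wrist_force: [0.8, 0.3, -1.2]
finger_gap: 0.025
```

>>> move_arm:
  series:
    - [1,-20,0,-8,0,0,0]
    - [1,0,10,0,0,0,0]
    - [1,0,20,0,0,0,0]
    - [1,0,15,0,0,0,0]
    - [1,0,5,0,0,0,0]
    - [1,0,0,0,0,0,0]
    - [1,0,0,0,0,0,0]
    - [1,0,0,0,0,0,0]

```text
time_s: 32.55
ee_pos: [0.6179, -0.0606, 0.096]
orientation: [-1.152, -1.297, 1.296]
wrist_force: [-0.5, -0.1, -1.6]
finger_gap: 0.0251
```

```bash
python3 go.py 618 -62.5 48 6.8; python3 pic.py 8
```

```text
t 32.55 pos [617.8962 -60.5504  96.0313] gap 0.02510901062863275 F [-0.4632 -0.0982 -1.5986]
turn tool deg [ 0.0705  0.0293 -0.0314]
shift mm (after turn) [-1.9482 48.0313  0.1277]
```

View pics/side8.png

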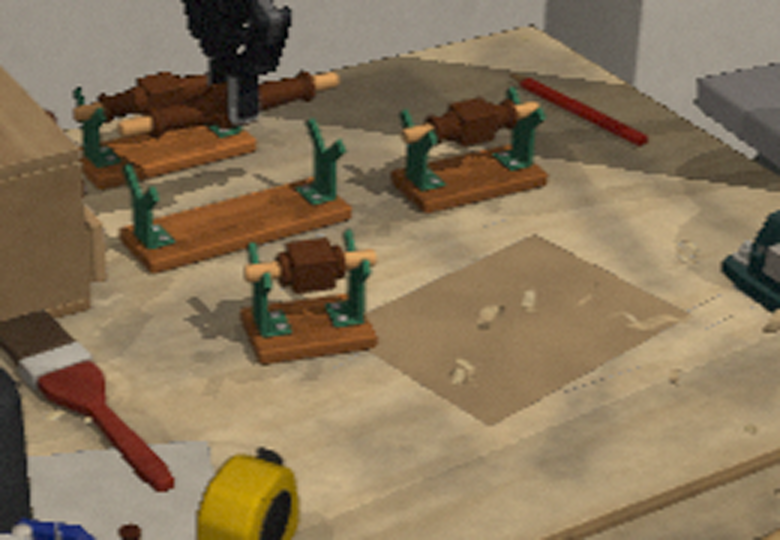

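>>> move_arm:
  series:
    - [1,-2,15,0,0,0,0]
    - [1,0,15,0,0,0,0]
    - [1,0,10,0,0,0,0]
    - [1,0,5,0,0,0,0]
    - [1,0,2,0,0,0,0]
    - [1,0,0,0,0,0,0]
    - [1,0,0,0,0,0,0]

```text
time_s: 33.52
ee_pos: [0.6168, -0.0613, 0.0486]
orientation: [-1.148, -1.296, 1.296]
wrist_force: [-1.7, 3.7, 4.7]
finger_gap: 0.0252
```

>>> move_arm:
  series:
    - [0.5,0,0,0,0,0,0]
    - [0.5,0,0,0,0,0,0]
    - [0.5,0,0,0,0,0,0]
    - [0.3,0,0,0,0,0,0]
    - [0.3,0,0,0,0,0,0]
    - [0.3,0,-20,0,0,0,0]
    - [0.3,0,-30,0,0,0,0]
    - [0.3,0,-30,0,0,0,0]
    - [0.3,0,-40,0,0,0,0]
    - [0,0,-40,0,0,0,0]

```text
time_s: 34.78
ee_pos: [0.6173, -0.0624, 0.2094]
orientation: [-1.15, -1.296, 1.297]
wrist_force: [-0.2, -0.3, -0.0]
finger_gap: 0.0757
```

>>> move_arm:
  series:
    - [0,40,0,0,0,0,0]
    - [0,50,0,10,0,0,0]
    - [0,50,0,10,0,0,0]
    - [0,50,0,10,0,0,0]
    - [0,50,0,10,0,0,0]
    - [0,50,0,10,0,0,0]
    - [0,50,0,10,0,0,0]
    - [0,40,0,10,0,0,0]
    - [0,20,0,0,0,0,0]
    - [0,0,0,0,0,0,0]

```text
time_s: 36.02
ee_pos: [0.5007, 0.3272, 0.2082]
orientation: [-1.15, -1.298, 1.298]
wrist_force: [-0.3, -0.4, -0.4]
finger_gap: 0.0855
```

```bash
python3 pic.py 9
python3 - <<'E'
from h import *
f=np.load("top9.npz");C=cloud("top",cv2.medianBlur(f["d"],3)).reshape(-1,3); print(ctrl.sense()["time_s"],ctrl.sense()["ee_pos"])
hsv=cv2.cvtColor(f["p"],cv2.COLOR_RGB2HSV).reshape(-1,3)
for n,x,y,yaw,L in (("short",.6234,.09,-6.4,88),("medium",.4268,-.06,2.5,116),("long",.629,-.1948,6.8,144),("longest",.6178,-.0625,6.8,172)):
    # spindle silhouette as seen at axis height
    v,u=np.mgrid[0:480,0:640]; w=onplane("top",np.c_[u.ravel(),v.ravel()],.055)[:,:2]-[x,y]
    a=np.radians(yaw); t=w@[np.cos(a),np.sin(a)]; s=w@[-np.sin(a),np.cos(a)]
    m=(abs(t)<L/2000+.02)&(abs(s)<.018)&(C[:,2]>.035)&(C[:,2]<.09)&~((hsv[:,0]>60)&(hsv[:,0]<95)&(hsv[:,1]>80))
    q=np.abs(t)<L/2000+1
    tt,ss=t[m],s[m]; slope=np.polyfit(tt,ss,1)[0]
    top=C[m,2]; b=(abs(tt)<.012)&(abs(ss)<.008)
    e1=(tt>L/2000-.015)&(abs(ss)<.004); e2=(tt<-L/2000+.015)&(abs(ss)<.004)
    print(n,"along",(tt.max()+tt.min())/2*1000,"len",np.ptp(tt)*1000,"across",ss.mean()*1000,"yaw err",slope,"block top z",np.median(top[b])*1000,"tenon tops",np.median(top[e1])*1000,np.median(top[e2])*1000)
E
```

```text
36.125 [0.5011 0.3254 0.2082]
short along -1.068439850451748 len 88.08364104793506 across -0.1917385359013039 yaw err -0.01726475345287281 block top z 66.85934579774222 tenon tops 57.39789906877224 58.388170097052324
medium along 0.3274655732199913 len 115.81476594890876 across -0.2044179959671042 yaw err 0.011476683995412294 block top z 66.14312730210858 tenon tops 58.80481224165823 57.9317132989452
long along 1.4536322694275183 len 144.99131112916498 across -0.5361188417305527 yaw err -0.0025118898343900195 block top z 66.31207560974417 tenon tops 59.44824150668238 57.17786379170497
longest along 0.9375059298384405 len 172.5717271400668 across -0.09990320437172248 yaw err 0.00022028564779935143 block top z 66.15482474349032 tenon tops 58.14673486280198 58.249037419847994
```

View pics/side9.png

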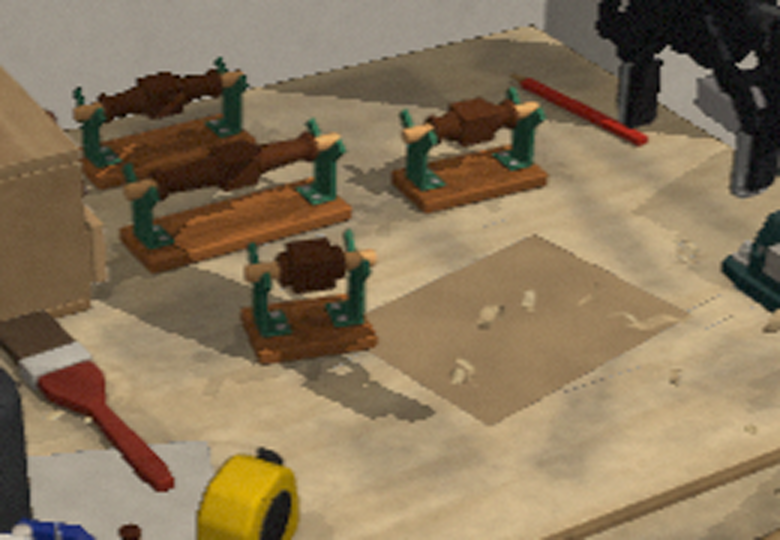

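View pics/top9.png

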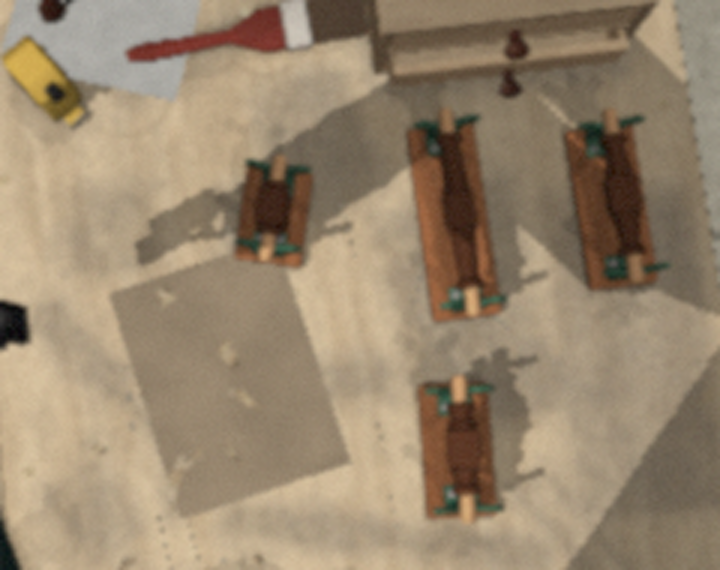

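```bash
python3 -c "
from plant import ctrl
print(ctrl.close_job())"
```

```text
the job is handed in; nothing more can be done
None
```

All four spindles are lying in their own cradles, resting on their tenons, and I handed the job in at about 36 s of the 99 s allowed.

In my last check, from the top camera:

| Check | Result | Limit |
|---|---|---|
| Along the cradle | within 1.5 mm | 9 mm |
| Across the cradle | within 0.6 mm | 5 mm |
| In line with the cradle | within 0.02 rad | 0.08 rad |
| Height | block tops read 66–67 mm, about 1–2 mm under the 68 mm expected for a seated spindle (this camera reads about 1 mm low on the bare bench) | 3 mm |

- **Level:** the two tenon tops differed by 1 mm or less on three spindles. On the long one they differed by 2.3 mm, about 0.02 rad against a limit of 0.04. That reading comes from only a few depth pixels, and both of its tenons look seated in the pictures.
- **Short spindle:** my first grasp was about 5 mm too high and 4 mm off along its length, so I reopened the gripper and took it again before lifting.
- **Other items:** the brush looks unmoved in the last pictures. The arm never went down near the dowel, but I did not measure either one's position at the end. The arm was clear of everything when I handed in.

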